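Set the inspection stage to its mark, slack taken up

TASK

The crank-driven inspection stage carries a drive that stands too far along its rail, past the red tab. Using only the crank and never straining its sprung handle, wind the carriage back past the tab until you feel it bear gently on its hidden back stop, then wind it forward, away from the gearbox, until its yellow pointer lines up with the red tab, finishing in the forward direction so that the crank's slack is taken up. If you go beyond the tab, back off well short of it and come up again; then let go, leaving the tab and the things around the stage where they are.

Things in the scene. Friction and masses are not known exactly. Their poses are not given: they have to be found in the camera images.
- stage: screw-driven stage fixed to the desk: base 96 x 295 x 12 mm, grey gearbox 64 x 64 x 56 mm under the crank, rail to the left. Origin on the desk under the crank's vertical axis; y runs along the rail from gearbox to far end, z up. A magnifier ring stands 195 mm along the rail, top 109 mm over the desk. But for the crank and its collar, all within 90 mm of the crank axis is lower than 60 mm
- crank_axis (a point): point on the crank's vertical axis, on top of the gearbox, 59 mm above the desk
- crank: aluminium crank arm 14 mm wide, top 76 mm above the desk; origin on its axis, 59 mm above the desk; its x axis points along the arm to the handle 38 mm away. One clockwise turn seen from above drives the carriage 16 mm along stage +y (forward, away from the gearbox). It stays where it is left. Driving the screw takes about 3 N at the handle, moving within the slack about 0.3 N
- grip (a point): middle of the crank's black upright handle, 98 mm above the desk: a round sleeve 17 mm thick that spins freely on its pin, 76 to 118 mm above the desk, 38 mm off the crank axis. The pin is sprung: it gives sideways 1 mm for each 4 N, and is overloaded at 4 mm (16 N)
- dog (a point): point on the crank axis 98 mm above the desk that turns with the brass screw collar; its x axis points along the collar's orange dog. The crank has slack on the screw: its arm can stand from 0.8 rad anticlockwise to 0.8 rad clockwise of this x axis (seen from above) and drives the screw only at either end; when driving forward it stands 0.8 rad clockwise
- carriage: carriage on the rail, 82 x 112 mm, a loose drive resting between low lips on its top, 51 mm high in all; origin on the desk plane under its middle. A hard back stop, hidden inside the rail, ends its travel toward the gearbox: somewhere 8 to 20 mm behind the tab, to be felt at the crank. Another ends it 12 mm forward of where it starts
- pointer (a point): tip of the carriage's yellow pointer, on its robot side, 13.5 mm above the desk; moves along stage y with the carriage
- tab_point (a point): tip of the red index tab, 12 x 12 mm, on the robot-side edge of the base; same height and stage x as the pointer tip, so the two coincide when lined up. It is 8 to 20 mm back toward the gearbox from where the pointer starts
- power_brick: black power brick 48 x 105 x 30 mm lying on the desk to the right of the gearbox. Origin under its middle, long axis y
- usb_stick: blue USB stick 18 x 53 x 8 mm lying on the desk behind the stage. Origin under its middle
- tape_roll: roll of dark tape 57 x 54 x 19 mm lying flat on the desk behind the stage. Origin under its middle
- drive: black solid-state drive 70 x 100 x 9 mm lying between the carriage's lips, 42 mm above the desk; it rides along. Origin under its middle
- pin_rest (a point): where the handle's middle (grip) stands on the crank when the sprung pin is unloaded: 38 mm along the crank's x axis, 98 mm above the desk; turns with the crank

How it is judged (in metres and radians):
On the way:
1. the carriage bears on its back stop (within 1 mm of it) (y of pointer in the frame of stage below 0.138 m), for 0.1 s.
At the end, for the whole second after the job is handed in: the pointer is within 1.8 mm of the tab along the rail, and the crank's slack is taken up in the forward direction: the crank stands at least 0.55 rad clockwise of the collar's dog (0.8 is the end of the slack) (y of pointer in the frame of tab_point between -0.0018 and 0.0018 m and y of pin_rest in the frame of dog below -0.0199 m and x of pin_rest in the frame of dog above 0 m); the robot touches nothing.
It fails at once if handle strained: its sprung pin pushed more than 4 mm (16 N) aside (distance between grip and pin_rest above 0.004 m).
It fails at once if carriage pushed by hand (contact force between any of the fingers, the arm and carriage above 1 N).
It fails at once if tab shifted more than 2 mm (distance of tab_point from where it was at the start of the episode above 0.002 m).
It fails at once if power brick, USB stick or tape roll moved more than 10 mm (distance of any of power_brick, usb_stick, tape_roll from where it was at the start of the episode above 0.01 m).
It fails at once if the drive shifted out of its place on the carriage (distance between drive and carriage above 0.05 m).
It also fails if it takes over 70 s, if anything falls off the work surface, if the arm or the gripper's body presses on something with over 40 N, if the wrist force passes 120 N, or if a joint passes its speed limit or range.

ROBOT

A 6-joint arm with a two-finger parallel gripper is mounted at the origin on a cart in front of the work surface, level with it; the furniture and walls round the work are solid. World frame = base frame: x ahead of the robot, y to its left, z up, the work surface at z = 0. Lengths are in mm, angles in rad, forces in N, time in s.
With the tool pointing down it reaches from about 300 to 775 mm from the base axis. Payload 14.6 kg.
Tool frame: the origin (TCP) lies midway between the tips of the shut fingers; the grasp point (between the pads) lies 19 mm behind it; z points along the fingers, y is the line along which they close (so a half turn about z gives the same grasp; the last joint's range is limited). The gripper opens to 94 mm and grips with 3 to 60 N. Pads are 16 mm wide; open, the fingers measure 119 mm over their backs; the gripper's body (75 mm by 177 mm) begins 78 mm behind the grasp point.
Start: joints at [-1.219, 0.3, 1.521, -0, 1.321, -0.067], TCP at [223.658, -502.46, 205.446] pointing down, gripper open.
Joint ranges: [-3.03, 3.03], [-0.79, 2.21], [0.23, 2.52], [-1.04, 4.18], [0, 3.07], [-2.55, 2.55]. Speed limits (rad/s): [2.22, 2.22, 2.57, 3.14, 3.14, 3.14].

INTERFACE

Orientations are given as a unit quaternion [w, x, y, z].
In Python, from workcell import arm, imaging gives the robot as it stands.
- The arm moves only by the tool send_rows, never from a script. Its argument "rows" is a list of rows, each a list of 6 numbers: the shift along the tool's x, y, z in m, then the turn, a rotation vector about the tool's x, y, z in degrees. A call has exactly 10 rows; each row is the pose to reach, as a shift and turn from the pose commanded when the call began, along the tool's axes at that moment; what a row does not reach only later rows make up. A row lasts 1/8 s, in which the tool goes at most 62.5 mm and 10.7 degrees, less where a joint would pass 70% of its speed; a pose out of reach is approached as far as the arm can. A call with a gripper value outside its range is refused whole. "fingers" is the finger opening in m, from 0 to 0.094, set as the call begins (left out, the last holds). The fingers move at their own pace and stop on an object; "force" is the grip in N (left out, the last holds). Time passes only in rows, so rows that repeat a pose let the fingers close, or fill a call up. It gives the time, the measured TCP pose, the force, the opening and the grip force at its end, in the units of the state.
- arm.get_state(): the state, without advancing time (a new reading comes with each control period).
- imaging.capture(name): name is "scene" or "top"; returns a dict with "frame" (480x640x3 uint8, red, green, blue), "depth" (480x640 float32, mm along the optical axis (not along the pixel's ray), 0 where there is no reading), "fx", "fy", "cx", "cy" (pixels), "rvec" (rotation vector, rad) and "tvec" (3), from world to camera coordinates, as OpenCV has them. Camera axes: x right, y down, z forward; pixel columns grow to the right and rows downward; lengths in mm; the calibration is good to about 2 mm. A picture is of the moment at which its call begins.
- arm.finish_job(): hands the job in; it is judged then, once.
The state is a dict: "time": time; "joints": joint angles; "dq": joint speeds; "effort": joint torques, N m; "ee_pos": TCP position; "tool_rot": TCP orientation; "ft_force": force on the tool from outside, world axes, zero at the start; "ft_torque": the same for the moment, N m; "width": finger opening in mm; "finger_force": force on a finger pad.
Only numpy, scipy, OpenCV 4.12 (cv2) and the standard library are available. Lean on these libraries where they do the work, as an engineer would, in place of code of your own. Each camera call takes 0.05 s, during which the arm holds its last target. There are 200 camera calls.

## Working session

There is one attempt and no reset: what is moved stays moved. The work goes in short steps, Python scripts to look and compute and a tool call to move; the robot and the scene stay as the last step left them, time stands still between calls to the robot, and variables do not carry over. Pictures are saved under pics/ and viewed, at most 10 in all, crops included, and the job is handed in when it is done.

Besides the shell and the picture viewer there is one more tool, called after ">>>" by a JSON object that holds its "name" and its "arguments". send_rows: Moves the arm, as the interface text tells. Its arguments: {"type":"object","properties":{"rows":{"type":"array","items":{"type":"array","items":{"type":"number"}}},"fingers":{"type":"number"},"force":{"type":"number"}},"required":["rows"]}

```bash
mkdir -p pics; cat > h.py <<'E'
from workcell import arm, imaging
import numpy as np, cv2
def cap(n):
    c=imaging.capture(n); return c
def save(c,fn,box=None,s=1):
    im=c['frame'][:,:,::-1]
    if box: x0,y0,x1,y1=box; im=im[y0:y1,x0:x1]
    cv2.imwrite('pics/'+fn,cv2.resize(im,None,fx=s,fy=s,interpolation=cv2.INTER_CUBIC))
def onz(c,u,v,z):
    R=cv2.Rodrigues(np.array(c['rvec'],float))[0]; t=np.array(c['tvec'],float).ravel()
    d=R.T@np.array([(u-c['cx'])/c['fx'],(v-c['cy'])/c['fy'],1]); o=-R.T@t
    return o+d*(z-o[2])/d[2]
def proj(c,p):
    return cv2.projectPoints(np.array(p,float).reshape(-1,1,3),np.array(c['rvec'],float),np.array(c['tvec'],float),np.array([[c['fx'],0,c['cx']],[0,c['fy'],c['cy']],[0,0,1.]]),None)[0].reshape(-1,2)
E
python3 - <<'E'
from h import *
for n in('scene','top'):
    c=cap(n); save(c,n+'0.png'); print(n,c['fx'],c['rvec'],c['tvec'])
print(arm.get_state())
E
```

```text
scene 564.8567416783001 [ 0.7036907  -2.41458195  1.41683057] [455.53082324 238.32408309 805.44766296]
top 536.1390759923227 [ 2.13638545 -2.10917302  0.22439051] [-47.29347706 574.56453702 943.63995631]
{'time': 0.1, 'joints': array([-1.21859865e+00,  3.00435540e-01,  1.52145728e+00, -9.94880267e-06,
        1.32071398e+00, -6.65902704e-02]), 'dq': array([-0.00099653, -0.00076718, -0.00200835, -0.0006971 ,  0.0005471 ,
       -0.00150667]), 'effort': array([ 1.90742452e-03, -5.32644475e+01, -3.53282869e+01,  7.10036047e-02,
        2.34694546e-02, -7.31724595e-05]), 'ee_pos': array([ 223.5850598 , -502.26869398,  204.9582111 ]), 'tool_rot': array([-5.01222856e-04,  9.78156686e-01,  2.07868327e-01, -7.69356224e-05]), 'ft_force': array([-0.57674877, -0.20441676, -0.4737925 ]), 'ft_torque': array([-0.01572855,  0.01251642, -0.00946407]), 'finger_force': 0.0, 'width': 93.98652376445338}
```

View pics/scene0.png

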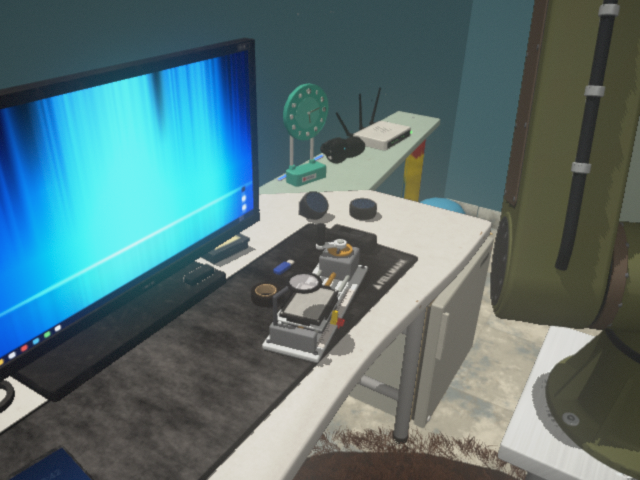

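View pics/top0.png

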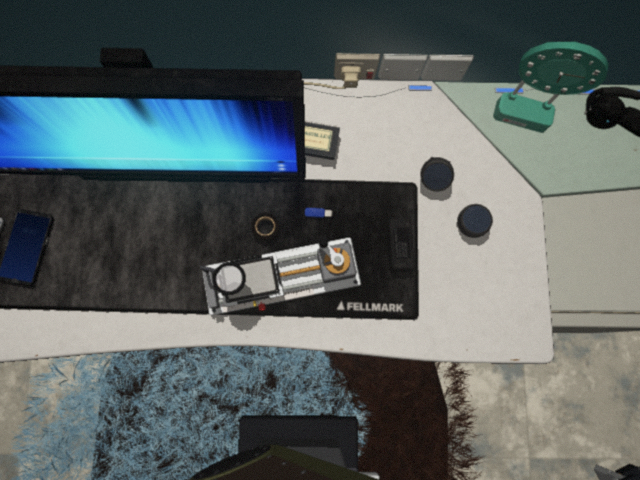

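The overview shows the stage. In the top view the crank is near (337,260), the handle near (325,244) and the red tab near (262,307). In the scene view the tab is near (340,323). I'll enlarge both.

```bash
python3 - <<'E'
from h import *
a=cap('top'); b=cap('scene')
A=cv2.resize(a['frame'][225:325,195:365],None,fx=4.6,fy=4.6,interpolation=cv2.INTER_CUBIC)
cv2.imwrite('pics/topc.png',A[:,:,::-1])
save(b,'scenec.png',(250,220,380,370),4)
E
```

```text
(no output)
```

View pics/topc.png

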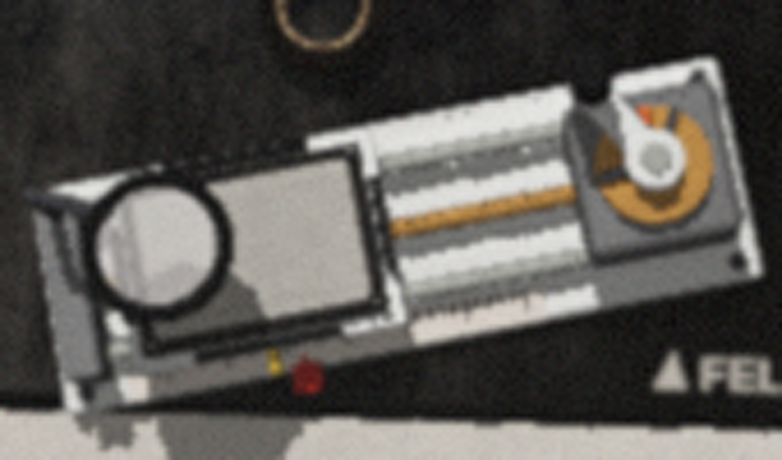

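View pics/scenec.png

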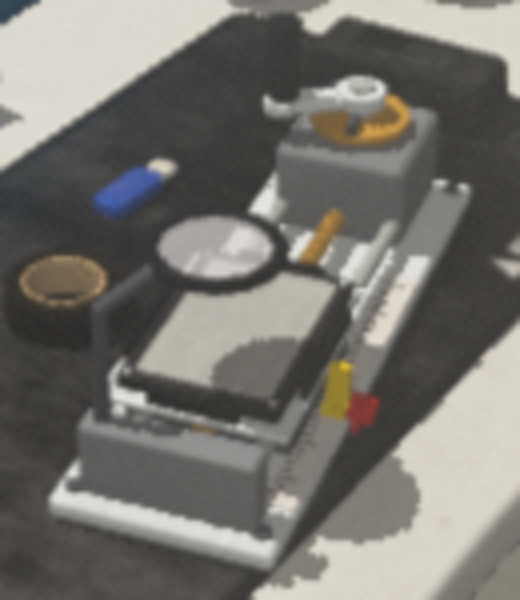

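Top crop: the hub is at crop (657,157), the handle top at about (592,87) and the orange dog at about (646,114). The base corners are at (715,60), (760,275), (70,410) and (35,195), the pointer at (274,362) and the tab at (307,378).

```bash
cat >> h.py <<'E'
def blob(c,kind,box,z=13.5):
    x0,y0,x1,y1=box; im=c['frame'][y0:y1,x0:x1].astype(float); r,g,b=im[...,0],im[...,1],im[...,2]
    w=np.clip(r-1.5*np.maximum(g,b)-20,0,None) if kind=='red' else np.clip(np.minimum(r,g)-1.6*b-20,0,None)
    if w.sum()==0: return None
    v,u=np.mgrid[y0:y1,x0:x1]; U,V=(w*u).sum()/w.sum(),(w*v).sum()/w.sum()
    return U,V,w.sum(),onz(c,U,V,z)
E
python3 - <<'E'
from h import *
np.set_printoptions(precision=1,suppress=True)
c=cap('top'); f=lambda x,y,z:onz(c,(x+.5)/4.6+195-.5,(y+.5)/4.6+225-.5,z)
P={k:f(*v) for k,v in dict(hub=(657,157,76),handle=(592,87,118),dog=(646,114,70),tr=(715,60,12),br=(760,275,12),bl=(70,410,12),tl=(35,195,12),ptr=(274,362,13.5),tab=(307,378,13.5)).items()}
for k,v in P.items(): print(k,v)
d=P['bl']-P['br'];e=P['tl']-P['tr'];print(np.linalg.norm(d),np.linalg.norm(e),np.degrees(np.arctan2(-d[0],d[1])),np.degrees(np.arctan2(-e[0],e[1])),np.linalg.norm(P['tr']-P['br']))
h=P['handle']-P['hub'];print(np.linalg.norm(h[:2]))
s=cap('scene')
for cc,bx in((c,(245,295,275,315)),(s,(325,305,350,332))):
  print(blob(cc,'red',bx),blob(cc,'yel',bx))
for n,cc in(('scene',s),('top',c)):
  print(n,proj(cc,[P['hub'],P['handle'],P['tr']]))
E
```

```text
hub [534.5 -78.   76. ]
handle [554.3 -51.  118. ]
dog [552.8 -73.9  70. ]
tr [ 587.  -105.8   12. ]
br [ 495.6 -124.6   12. ]
bl [436.1 160.2  12. ]
tl [525.3 179.4  12. ]
ptr [456.7  76.9  13.5]
tab [450.3  63.   13.5]
290.9527633491674 291.8137537062704 11.795424787797218 12.22184058924735 93.33688828877855
33.45318969528851
(np.float64(261.5673515981735), np.float64(307.06221461187215), np.float64(876.0), array([449.8,  62.6,  13.5])) (np.float64(254.34653465346534), np.float64(304.0831683168317), np.float64(100.99999999999997), array([455.3,  76.5,  13.5]))
(np.float64(340.43607463718035), np.float64(322.00898410504493), np.float64(723.5), array([449.1,  64.5,  13.5])) (np.float64(334.2594068171757), np.float64(316.3698539176627), np.float64(1807.1999999999996), array([465.7,  56.6,  13.5]))
scene [[339.8 241.6]
 [324.2 224.5]
 [322.6 256.5]]
top [[337.4 258.7]
 [323.3 243.5]
 [350.  237.7]]
```

```bash
python3 - <<'E'
from h import *
ims=[]
for n,(x0,y0,x1,y1) in(('top',(305,225,365,280)),('scene',(305,215,365,270))):
    c=cap(n); k=6.6
    im=cv2.resize(c['frame'][y0:y1,x0:x1,::-1].astype(float)**.6*9.0,None,fx=k,fy=k,interpolation=cv2.INTER_CUBIC).clip(0,255).astype(np.uint8)
    ax=np.array([534.5,-78.])
    def dr(p,col,r=2):
        for q in proj(c,p): cv2.circle(im,tuple(int(v) for v in ((q-[x0,y0]+.5)*k)),r,col,-1)
    dr([[*ax,76]],(0,0,255))
    for a,col in((45,(255,0,0)),(55,(0,255,0)),(65,(0,255,255))):
        e=ax+38*np.array([np.cos(np.radians(a)),np.sin(np.radians(a))]); dr([[*e,76],[*e,118]],col)
    ims.append(im)
cv2.imwrite('pics/hand.png',np.hstack(ims))
E
```

```text
(no output)
```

View pics/hand.png

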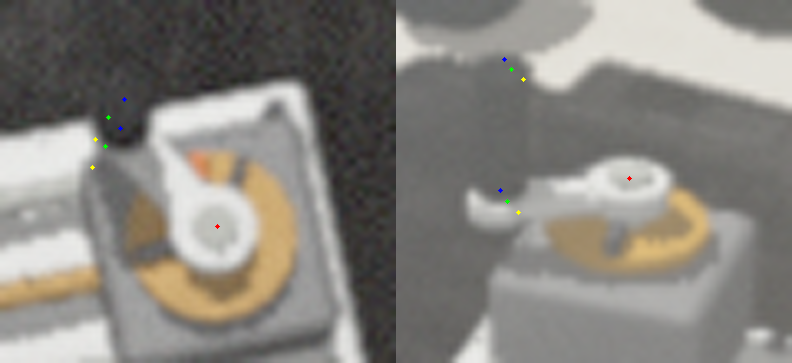

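The 45° marker fits the handle in both views. So the crank axis is about (534.5,-77.2), the handle at about 44° is near (561.8,-50.8), and the dog is at about 11°.

```bash
python3 - <<'E'
from h import *
from scipy.spatial.transform import Rotation as R
s=arm.get_state(); q=s['tool_rot']; r=R.from_quat([q[1],q[2],q[3],q[0]])
m=r.as_matrix(); print(m.round(4)); print(r.inv().apply(np.array([561.8,-50.8,205])-np.array([223.658,-502.46,205.446])))
print(np.degrees(np.arctan2(m[1,0],m[0,0])))
E
```

```text
[[ 9.136e-01  4.067e-01 -1.000e-04]
 [ 4.067e-01 -9.136e-01  2.000e-04]
 [-0.000e+00 -2.000e-04 -1.000e+00]]
[ 492.59719575 -275.10856981    0.49420331]
23.996339682107795
```

>>> {"name": "send_rows", "arguments": {"rows": [[0.05, -0.028, 0, 0, 0, -2], [0.1, -0.056, 0, 0, 0, -4], [0.15, -0.084, 0, 0, 0, -6], [0.2, -0.112, 0, 0, 0, -8], [0.25, -0.14, 0, 0, 0, -10], [0.3, -0.168, 0, 0, 0, -12], [0.35, -0.196, 0, 0, 0, -14], [0.4, -0.224, 0, 0, 0, -16], [0.45, -0.25, 0, 0, 0, -18], [0.4926, -0.2751, 0, 0, 0, -20]], "fingers": 0.05, "force": 15}}

```text
time: 1.65
ee_pos: [562.8, -49.0, 205.4]
tool_rot: [0.0, 0.927, 0.375, 0.0]
ft_force: [-0.6, -0.5, 0.1]
width: 50.3
finger_force: 0.0
```

>>> {"name": "send_rows", "arguments": {"rows": [[0, 0, 0, 0, 0, 0], [0, 0, 0.02, 0, 0, 0], [0, 0, 0.04, 0, 0, 0], [0, 0, 0.055, 0, 0, 0], [0, 0, 0.07, 0, 0, 0], [0, 0, 0.08, 0, 0, 0], [0, 0, 0.08, 0, 0, 0], [0, 0, 0.08, 0, 0, 0], [0, 0, 0.08, 0, 0, 0], [0, 0, 0.08, 0, 0, 0]]}}

```text
time: 2.9
ee_pos: [562.0, -50.8, 125.8]
tool_rot: [0.0, 0.927, 0.375, 0.0]
ft_force: [0.1, -0.5, 0.6]
width: 49.9
finger_force: 0.0
```

```bash
python3 - <<'E'
from h import *
ims=[]
print(arm.get_state()['ee_pos'],arm.get_state()['ft_force'])
for n,(x0,y0,x1,y1) in(('top',(300,225,360,280)),('scene',(295,195,355,250))):
    c=cap(n); k=6.6
    im=cv2.resize(c['frame'][y0:y1,x0:x1,::-1].astype(float)**.6*9.0,None,fx=k,fy=k,interpolation=cv2.INTER_CUBIC).clip(0,255).astype(np.uint8)
    ims.append(im)
cv2.imwrite('pics/near.png',np.hstack(ims))
E
```

```text
[561.96468294 -50.79752832 125.7947597 ] [ 0.10632161 -0.52841048  0.60605261]
```

View pics/near.png

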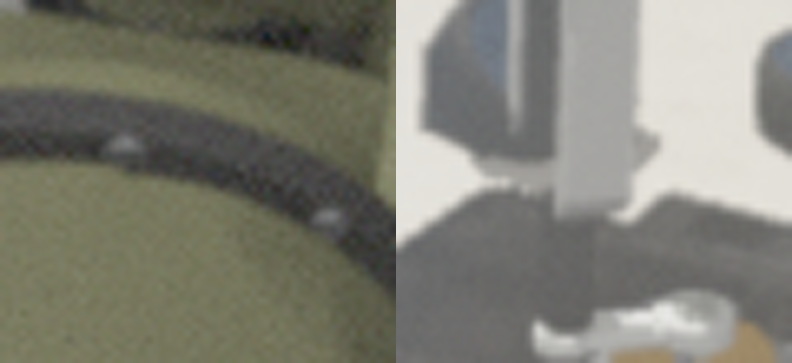

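The scene view shows the near finger in line with the dark handle at about (567,250), and the open fingers are still above it. I'll lower the gripper and close it.

>>> {"name": "send_rows", "arguments": {"rows": [[0, 0, 0.012, 0, 0, 0], [0, 0, 0.024, 0, 0, 0], [0, 0, 0.036, 0, 0, 0], [0, 0, 0.044, 0, 0, 0], [0, 0, 0.044, 0, 0, 0], [0, 0, 0.044, 0, 0, 0], [0, 0, 0.044, 0, 0, 0], [0, 0, 0.044, 0, 0, 0], [0, 0, 0.044, 0, 0, 0], [0, 0, 0.044, 0, 0, 0]]}}

```text
time: 4.25
ee_pos: [561.8, -50.8, 81.5]
tool_rot: [0.0, 0.927, 0.375, 0.0]
ft_force: [-0.0, -1.1, 0.2]
width: 49.8
finger_force: 0.0
```

>>> {"name": "send_rows", "arguments": {"rows": [[0, 0, 0, 0, 0, 0], [0, 0, 0, 0, 0, 0], [0, 0, 0, 0, 0, 0], [0, 0, 0, 0, 0, 0], [0, 0, 0, 0, 0, 0], [0, 0, 0, 0, 0, 0], [0, 0, 0, 0, 0, 0], [0, 0, 0, 0, 0, 0], [0, 0, 0, 0, 0, 0], [0, 0, 0, 0, 0, 0]], "fingers": 0.01, "force": 15}}

```text
time: 5.5
ee_pos: [561.8, -50.8, 81.4]
tool_rot: [-0.0, 0.927, 0.375, -0.0]
ft_force: [0.1, -0.6, -0.5]
width: 16.1
finger_force: 15.0
```

>>> {"name": "send_rows", "arguments": {"rows": [[0, -0.0013, 0, 0, 0, 0], [-0.0001, -0.00265, 0, 0, 0, 0], [-0.0002, -0.004, 0, 0, 0, 0], [-0.0004, -0.0053, 0, 0, 0, 0], [-0.0006, -0.0066, 0, 0, 0, 0], [-0.0008, -0.0079, 0, 0, 0, 0], [-0.0011, -0.0092, 0, 0, 0, 0], [-0.0015, -0.0105, 0, 0, 0, 0], [-0.0019, -0.0117, 0, 0, 0, 0], [-0.0023, -0.013, 0, 0, 0, 0]]}}

```text
time: 6.75
ee_pos: [551.2, -43.1, 81.5]
tool_rot: [0.0, 0.927, 0.375, 0.0]
ft_force: [2.4, -2.5, -1.8]
width: 16.2
finger_force: 15.0
```

```bash
cat > rows.py <<'E'
import sys,numpy as np
# usage: rows.py a0 a1 a2 ... : consecutive calls between absolute crank angles (deg), optional dx,dy via env
A=[float(x) for x in sys.argv[1:]]
p=lambda a:38*np.array([np.cos(np.radians(a-44)),-np.sin(np.radians(a-44))])
for a,b in zip(A,A[1:]):
    print(a,b,[[*(float(v) for v in np.round((p(a+(b-a)*i/10)-p(a))/1000,4)),0,0,0,0] for i in range(1,11)])
E
python3 rows.py 64 124 214 304
```

```text
64.0 124.0 [[-0.0016, -0.0037, 0, 0, 0, 0], [-0.0035, -0.0071, 0, 0, 0, 0], [-0.0058, -0.0104, 0, 0, 0, 0], [-0.0084, -0.0134, 0, 0, 0, 0], [-0.0113, -0.0161, 0, 0, 0, 0], [-0.0145, -0.0185, 0, 0, 0, 0], [-0.0179, -0.0206, 0, 0, 0, 0], [-0.0215, -0.0222, 0, 0, 0, 0], [-0.0252, -0.0235, 0, 0, 0, 0], [-0.0291, -0.0244, 0, 0, 0, 0]]
124.0 214.0 [[-0.0059, -0.0006, 0, 0, 0, 0], [-0.0119, -0.0002, 0, 0, 0, 0], [-0.0177, 0.0011, 0, 0, 0, 0], [-0.0233, 0.0033, 0, 0, 0, 0], [-0.0284, 0.0063, 0, 0, 0, 0], [-0.033, 0.0101, 0, 0, 0, 0], [-0.0369, 0.0146, 0, 0, 0, 0], [-0.0402, 0.0196, 0, 0, 0, 0], [-0.0425, 0.0251, 0, 0, 0, 0], [-0.044, 0.0308, 0, 0, 0, 0]]
214.0 304.0 [[-0.0006, 0.0059, 0, 0, 0, 0], [-0.0002, 0.0119, 0, 0, 0, 0], [0.0011, 0.0177, 0, 0, 0, 0], [0.0033, 0.0233, 0, 0, 0, 0], [0.0063, 0.0284, 0, 0, 0, 0], [0.0101, 0.033, 0, 0, 0, 0], [0.0146, 0.0369, 0, 0, 0, 0], [0.0196, 0.0402, 0, 0, 0, 0], [0.0251, 0.0425, 0, 0, 0, 0], [0.0308, 0.044, 0, 0, 0, 0]]
```

>>> {"name": "send_rows", "arguments": {"rows": [[-0.0016, -0.0037, 0, 0, 0, 0], [-0.0035, -0.0071, 0, 0, 0, 0], [-0.0058, -0.0104, 0, 0, 0, 0], [-0.0084, -0.0134, 0, 0, 0, 0], [-0.0113, -0.0161, 0, 0, 0, 0], [-0.0145, -0.0185, 0, 0, 0, 0], [-0.0179, -0.0206, 0, 0, 0, 0], [-0.0215, -0.0222, 0, 0, 0, 0], [-0.0252, -0.0235, 0, 0, 0, 0], [-0.0291, -0.0244, 0, 0, 0, 0]]}}

```text
time: 8.0
ee_pos: [513.0, -45.8, 81.5]
tool_rot: [-0.0, 0.927, 0.375, 0.0]
ft_force: [4.7, 0.4, -1.3]
width: 16.0
finger_force: 15.0
```

>>> {"name": "send_rows", "arguments": {"rows": [[-0.006, -0.0004, 0, 0, 0, 0], [-0.012, 0.0002, 0, 0, 0, 0], [-0.0178, 0.0016, 0, 0, 0, 0], [-0.0234, 0.0038, 0, 0, 0, 0], [-0.0285, 0.0068, 0, 0, 0, 0], [-0.0331, 0.0106, 0, 0, 0, 0], [-0.037, 0.0151, 0, 0, 0, 0], [-0.0403, 0.0201, 0, 0, 0, 0], [-0.0426, 0.0256, 0, 0, 0, 0], [-0.0441, 0.0313, 0, 0, 0, 0]]}}

```text
time: 9.25
ee_pos: [503.3, -99.2, 81.3]
tool_rot: [-0.0, 0.927, 0.375, -0.0]
ft_force: [-1.0, 3.9, 0.7]
width: 16.5
finger_force: 15.0
```

>>> {"name": "send_rows", "arguments": {"rows": [[-0.0006, 0.0059, 0, 0, 0, 0], [-0.0002, 0.0119, 0, 0, 0, 0], [0.0011, 0.0177, 0, 0, 0, 0], [0.0033, 0.0233, 0, 0, 0, 0], [0.0063, 0.0284, 0, 0, 0, 0], [0.0101, 0.033, 0, 0, 0, 0], [0.0146, 0.0369, 0, 0, 0, 0], [0.0196, 0.0402, 0, 0, 0, 0], [0.0251, 0.0425, 0, 0, 0, 0], [0.0308, 0.044, 0, 0, 0, 0]]}}

```text
time: 10.5
ee_pos: [556.4, -109.1, 81.4]
tool_rot: [0.0, 0.927, 0.375, -0.0]
ft_force: [-3.0, -1.1, -0.7]
width: 16.3
finger_force: 15.0
```

```bash
python3 rows.py 304 404 504 584; python3 - <<'E'
from h import *
c=cap('top');s=cap('scene')
for cc,bx in((c,(245,295,285,315)),(s,(325,300,355,332))):
  print(blob(cc,'red',bx),blob(cc,'yel',bx))
ims=[]
for c,(x0,y0,x1,y1) in((c,(240,280,295,320)),(s,(315,290,370,330))):
    ims.append(cv2.resize(c['frame'][y0:y1,x0:x1,::-1],None,fx=7,fy=7,interpolation=cv2.INTER_CUBIC))
cv2.imwrite('pics/ptr1.png',np.hstack(ims))
E
```

```text
304.0 404.0 [[0.0066, 0.0006, 0, 0, 0, 0], [0.0132, 0.0, 0, 0, 0, 0], [0.0196, -0.0017, 0, 0, 0, 0], [0.0256, -0.0045, 0, 0, 0, 0], [0.031, -0.0083, 0, 0, 0, 0], [0.0357, -0.013, 0, 0, 0, 0], [0.0395, -0.0184, 0, 0, 0, 0], [0.0423, -0.0244, 0, 0, 0, 0], [0.044, -0.0308, 0, 0, 0, 0], [0.0446, -0.0374, 0, 0, 0, 0]]
404.0 504.0 [[-0.0006, -0.0066, 0, 0, 0, 0], [-0.0023, -0.013, 0, 0, 0, 0], [-0.0051, -0.019, 0, 0, 0, 0], [-0.0089, -0.0244, 0, 0, 0, 0], [-0.0136, -0.0291, 0, 0, 0, 0], [-0.019, -0.0329, 0, 0, 0, 0], [-0.025, -0.0357, 0, 0, 0, 0], [-0.0314, -0.0374, 0, 0, 0, 0], [-0.038, -0.038, 0, 0, 0, 0], [-0.0446, -0.0374, 0, 0, 0, 0]]
504.0 584.0 [[-0.0051, 0.0013, 0, 0, 0, 0], [-0.0101, 0.0033, 0, 0, 0, 0], [-0.0147, 0.0059, 0, 0, 0, 0], [-0.0188, 0.0092, 0, 0, 0, 0], [-0.0225, 0.013, 0, 0, 0, 0], [-0.0256, 0.0173, 0, 0, 0, 0], [-0.0281, 0.022, 0, 0, 0, 0], [-0.0299, 0.0269, 0, 0, 0, 0], [-0.031, 0.0321, 0, 0, 0, 0], [-0.0314, 0.0374, 0, 0, 0, 0]]
(np.float64(261.6575240919199), np.float64(307.3157894736842), np.float64(674.5), array([449.34034156,  62.4062295 ,  13.5       ])) (np.float64(259.97107897664074), np.float64(302.58509454949944), np.float64(179.79999999999995), array([458.24616935,  65.89264053,  13.5       ]))
(np.float64(339.8637236084453), np.float64(322.1657069737684), np.float64(781.5), array([449.68051855,  65.38410002,  13.5       ])) (np.float64(336.26031209621317), np.float64(312.1752310903489), np.float64(2012.1999999999994), array([468.85106035,  44.26777067,  13.5       ]))
```

View pics/ptr1.png

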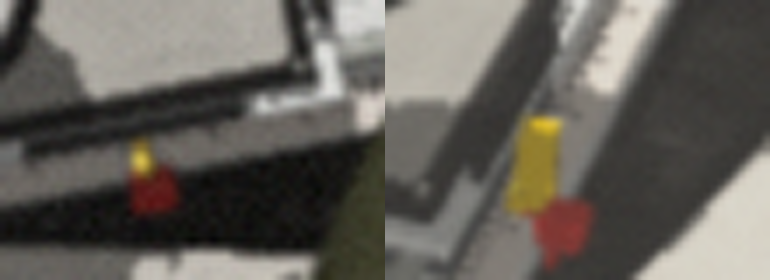

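The pointer is now about 1.5 mm forward of the tab (crop top: yellow (142,155), red (155,190)). The forces agree with the circle, so I'll keep winding back.

>>> {"name": "send_rows", "arguments": {"rows": [[0.0066, 0.0006, 0, 0, 0, 0], [0.0132, 0.0, 0, 0, 0, 0], [0.0196, -0.0017, 0, 0, 0, 0], [0.0256, -0.0045, 0, 0, 0, 0], [0.031, -0.0083, 0, 0, 0, 0], [0.0357, -0.013, 0, 0, 0, 0], [0.0395, -0.0184, 0, 0, 0, 0], [0.0423, -0.0244, 0, 0, 0, 0], [0.044, -0.0308, 0, 0, 0, 0], [0.0446, -0.0374, 0, 0, 0, 0]]}}

```text
time: 11.85
ee_pos: [562.0, -50.8, 81.5]
tool_rot: [0.0, 0.927, 0.375, 0.0]
ft_force: [1.6, -2.1, -1.0]
width: 16.6
finger_force: 15.0
```

>>> {"name": "send_rows", "arguments": {"rows": [[-0.0006, -0.0066, 0, 0, 0, 0], [-0.0023, -0.013, 0, 0, 0, 0], [-0.0051, -0.019, 0, 0, 0, 0], [-0.0089, -0.0244, 0, 0, 0, 0], [-0.0136, -0.0291, 0, 0, 0, 0], [-0.019, -0.0329, 0, 0, 0, 0], [-0.025, -0.0357, 0, 0, 0, 0], [-0.0314, -0.0374, 0, 0, 0, 0], [-0.038, -0.038, 0, 0, 0, 0], [-0.0446, -0.0374, 0, 0, 0, 0]]}}

```text
time: 13.1
ee_pos: [503.6, -55.5, 81.4]
tool_rot: [-0.0, 0.927, 0.375, -0.0]
ft_force: [2.7, 1.7, -0.3]
width: 15.8
finger_force: 15.0
```

>>> {"name": "send_rows", "arguments": {"rows": [[-0.0051, 0.0013, 0, 0, 0, 0], [-0.0101, 0.0033, 0, 0, 0, 0], [-0.0147, 0.0059, 0, 0, 0, 0], [-0.0188, 0.0092, 0, 0, 0, 0], [-0.0225, 0.013, 0, 0, 0, 0], [-0.0256, 0.0173, 0, 0, 0, 0], [-0.0281, 0.022, 0, 0, 0, 0], [-0.0299, 0.0269, 0, 0, 0, 0], [-0.031, 0.0321, 0, 0, 0, 0], [-0.0314, 0.0374, 0, 0, 0, 0]]}}

```text
time: 14.35
ee_pos: [507.5, -104.3, 81.4]
tool_rot: [-0.0, 0.927, 0.375, -0.0]
ft_force: [-1.6, 3.7, -0.4]
width: 16.5
finger_force: 15.0
```

```bash
python3 rows.py 584 684; python3 - <<'E'
from h import *
c=cap('top');s=cap('scene')
for cc in(c,s):
  R=cv2.Rodrigues(np.array(cc['rvec'],float))[0]; print(-R.T@np.array(cc['tvec'],float).ravel())
for cc,bx in((c,(245,285,295,315)),(s,(325,290,375,332))):
  print(blob(cc,'red',bx),blob(cc,'yel',bx))
E
```

```text
584.0 684.0 [[0.0006, 0.0066, 0, 0, 0, 0], [0.0023, 0.013, 0, 0, 0, 0], [0.0051, 0.019, 0, 0, 0, 0], [0.0089, 0.0244, 0, 0, 0, 0], [0.0136, 0.0291, 0, 0, 0, 0], [0.019, 0.0329, 0, 0, 0, 0], [0.025, 0.0357, 0, 0, 0, 0], [0.0314, 0.0374, 0, 0, 0, 0], [0.038, 0.038, 0, 0, 0, 0], [0.0446, 0.0374, 0, 0, 0, 0]]
[ 377.99970898  -28.68363154 1038.80263603]
[ 94.13618457 742.82338096 593.63662347]
(np.float64(261.5902625820569), np.float64(307.03774617067836), np.float64(914.0), array([449.8636983,  62.5503923,  13.5      ])) (np.float64(266.65697674418607), np.float64(301.29418604651164), np.float64(171.99999999999997), array([460.85245119,  53.26285896,  13.5       ]))
(np.float64(340.08483439860544), np.float64(322.0098779779198), np.float64(860.5), array([449.58195691,  64.80431881,  13.5       ])) (np.float64(338.4971496181564), np.float64(308.40712057653), np.float64(1859.3999999999996), array([471.10640164,  32.5416211 ,  13.5       ]))
```

```bash
cat >> h.py <<'E'
def tri(c1,p1,c2,p2):
    P=[]
    for c in(c1,c2):
        K=np.array([[c['fx'],0,c['cx']],[0,c['fy'],c['cy']],[0,0,1.]]); P.append(K@np.hstack([cv2.Rodrigues(np.array(c['rvec'],float))[0],np.array(c['tvec'],float).reshape(3,1)]))
    X=cv2.triangulatePoints(P[0],P[1],np.array(p1,float).reshape(2,1),np.array(p2,float).reshape(2,1)); return (X[:3]/X[3]).ravel()
def look(bt=(245,285,295,315),bs=(325,290,375,332)):
    c=cap('top');s=cap('scene'); o=[]
    for k in('red','yel'):
        a,b=blob(c,k,bt),blob(s,k,bs); X=tri(c,a[:2],s,b[:2]); o.append(X); print(k,X.round(2))
    d=o[1]-o[0]; print('rel stage y',-.208*d[0]+.978*d[1],'x',.978*d[0]+.208*d[1]); return c,s
E
python3 rows.py 584 654; python3 -c "
from h import *; look()"
```

```text
584.0 654.0 [[0.0003, 0.0046, 0, 0, 0, 0], [0.0011, 0.0092, 0, 0, 0, 0], [0.0025, 0.0136, 0, 0, 0, 0], [0.0044, 0.0178, 0, 0, 0, 0], [0.0069, 0.0218, 0, 0, 0, 0], [0.0098, 0.0254, 0, 0, 0, 0], [0.0131, 0.0287, 0, 0, 0, 0], [0.0168, 0.0315, 0, 0, 0, 0], [0.0207, 0.0339, 0, 0, 0, 0], [0.025, 0.0357, 0, 0, 0, 0]]
red [450.23  62.83  12.07]
yel [460.08  52.27  29.66]
rel stage y -12.3774013919278 x 7.4447826090707325
```

>>> {"name": "send_rows", "arguments": {"rows": [[0.0003, 0.0046, 0, 0, 0, 0], [0.0011, 0.0092, 0, 0, 0, 0], [0.0025, 0.0136, 0, 0, 0, 0], [0.0044, 0.0178, 0, 0, 0, 0], [0.0069, 0.0218, 0, 0, 0, 0], [0.0098, 0.0254, 0, 0, 0, 0], [0.0131, 0.0287, 0, 0, 0, 0], [0.0168, 0.0315, 0, 0, 0, 0], [0.0207, 0.0339, 0, 0, 0, 0], [0.025, 0.0357, 0, 0, 0, 0]]}}

```text
time: 15.8
ee_pos: [550.5, -112.3, 81.4]
tool_rot: [0.0, 0.927, 0.375, -0.0]
ft_force: [-3.2, 0.5, -0.3]
width: 16.3
finger_force: 15.0
```

```bash
python3 rows.py 654 674;python3 -c "
from h import *; look()"; python3 - <<'E'
import numpy as np
p=lambda a:38*np.array([np.cos(np.radians(a-44)),-np.sin(np.radians(a-44))])
for a in range(674,760,4): print(a,a+4,((p(a+2)-p(a))/1000).round(4),((p(a+4)-p(a))/1000).round(4),'tang',np.round([-np.sin(np.radians(a+4)),np.cos(np.radians(a+4))],2))
E
```

```text
654.0 674.0 [[0.0013, 0.0004, 0, 0, 0, 0], [0.0025, 0.0008, 0, 0, 0, 0], [0.0038, 0.0012, 0, 0, 0, 0], [0.0051, 0.0015, 0, 0, 0, 0], [0.0064, 0.0017, 0, 0, 0, 0], [0.0077, 0.0019, 0, 0, 0, 0], [0.009, 0.0021, 0, 0, 0, 0], [0.0103, 0.0022, 0, 0, 0, 0], [0.0117, 0.0023, 0, 0, 0, 0], [0.013, 0.0023, 0, 0, 0, 0]]
red [450.22  62.86  12.03]
yel [460.65  49.    30.07]
rel stage y -15.719500620909642 x 7.323457966764828
674 678 [ 0.0013 -0.    ] [ 0.0027 -0.0001] tang [0.67 0.74]
678 682 [ 0.0013 -0.0001] [ 0.0026 -0.0003] tang [0.62 0.79]
682 686 [ 0.0013 -0.0002] [ 0.0026 -0.0005] tang [0.56 0.83]
686 690 [ 0.0013 -0.0003] [ 0.0026 -0.0006] tang [0.5  0.87]
690 694 [ 0.0013 -0.0004] [ 0.0025 -0.0008] tang [0.44 0.9 ]
694 698 [ 0.0012 -0.0005] [ 0.0025 -0.001 ] tang [0.37 0.93]
698 702 [ 0.0012 -0.0006] [ 0.0024 -0.0012] tang [0.31 0.95]
702 706 [ 0.0012 -0.0006] [ 0.0023 -0.0013] tang [0.24 0.97]
706 710 [ 0.0011 -0.0007] [ 0.0022 -0.0015] tang [0.17 0.98]
710 714 [ 0.0011 -0.0008] [ 0.0021 -0.0016] tang [0.1  0.99]
714 718 [ 0.001  -0.0009] [ 0.002  -0.0018] tang [0.03 1.  ]
718 722 [ 0.0009 -0.0009] [ 0.0018 -0.0019] tang [-0.03  1.  ]
722 726 [ 0.0009 -0.001 ] [ 0.0017 -0.002 ] tang [-0.1   0.99]
726 730 [ 0.0008 -0.0011] [ 0.0016 -0.0021] tang [-0.17  0.98]
730 734 [ 0.0007 -0.0011] [ 0.0014 -0.0022] tang [-0.24  0.97]
734 738 [ 0.0006 -0.0012] [ 0.0012 -0.0023] tang [-0.31  0.95]
738 742 [ 0.0006 -0.0012] [ 0.0011 -0.0024] tang [-0.37  0.93]
742 746 [ 0.0005 -0.0012] [ 0.0009 -0.0025] tang [-0.44  0.9 ]
746 750 [ 0.0004 -0.0013] [ 0.0007 -0.0025] tang [-0.5   0.87]
750 754 [ 0.0003 -0.0013] [ 0.0006 -0.0026] tang [-0.56  0.83]
754 758 [ 0.0002 -0.0013] [ 0.0004 -0.0026] tang [-0.62  0.79]
758 762 [ 0.0001 -0.0013] [ 0.0002 -0.0026] tang [-0.67  0.74]
```

>>> {"name": "send_rows", "arguments": {"rows": [[0.0006, 0.0002, 0, 0, 0, 0], [0.0013, 0.0004, 0, 0, 0, 0], [0.0019, 0.0006, 0, 0, 0, 0], [0.0025, 0.0008, 0, 0, 0, 0], [0.0025, 0.0008, 0, 0, 0, 0], [0.0025, 0.0008, 0, 0, 0, 0], [0.0025, 0.0008, 0, 0, 0, 0], [0.0025, 0.0008, 0, 0, 0, 0], [0.0025, 0.0008, 0, 0, 0, 0], [0.0025, 0.0008, 0, 0, 0, 0]]}}

```text
time: 17.15
ee_pos: [552.5, -111.2, 81.5]
tool_rot: [0.0, 0.927, 0.375, -0.0]
ft_force: [-2.3, -0.9, -0.6]
width: 16.4
finger_force: 15.0
```

>>> {"name": "send_rows", "arguments": {"rows": [[0.0006, 0.0002, 0, 0, 0, 0], [0.0013, 0.0004, 0, 0, 0, 0], [0.0019, 0.0005, 0, 0, 0, 0], [0.0026, 0.0007, 0, 0, 0, 0], [0.0026, 0.0007, 0, 0, 0, 0], [0.0026, 0.0007, 0, 0, 0, 0], [0.0026, 0.0007, 0, 0, 0, 0], [0.0026, 0.0007, 0, 0, 0, 0], [0.0026, 0.0007, 0, 0, 0, 0], [0.0026, 0.0007, 0, 0, 0, 0]]}}

```text
time: 18.4
ee_pos: [554.9, -109.9, 81.5]
tool_rot: [0.0, 0.927, 0.375, -0.0]
ft_force: [-2.0, -1.1, -0.1]
width: 16.0
finger_force: 15.0
```

>>> {"name": "send_rows", "arguments": {"rows": [[0.0006, 0.0001, 0, 0, 0, 0], [0.0013, 0.0002, 0, 0, 0, 0], [0.0019, 0.0003, 0, 0, 0, 0], [0.0026, 0.0004, 0, 0, 0, 0], [0.0026, 0.0004, 0, 0, 0, 0], [0.0026, 0.0004, 0, 0, 0, 0], [0.0026, 0.0004, 0, 0, 0, 0], [0.0026, 0.0004, 0, 0, 0, 0], [0.0026, 0.0004, 0, 0, 0, 0], [0.0026, 0.0004, 0, 0, 0, 0]]}}

```text
time: 19.65
ee_pos: [557.1, -108.4, 81.4]
tool_rot: [-0.0, 0.927, 0.375, 0.0]
ft_force: [-2.4, -1.4, 0.7]
width: 16.2
finger_force: 15.0
```

>>> {"name": "send_rows", "arguments": {"rows": [[0.0006, 0.0001, 0, 0, 0, 0], [0.0013, 0.0002, 0, 0, 0, 0], [0.0019, 0.0003, 0, 0, 0, 0], [0.0026, 0.0003, 0, 0, 0, 0], [0.0026, 0.0003, 0, 0, 0, 0], [0.0026, 0.0003, 0, 0, 0, 0], [0.0026, 0.0003, 0, 0, 0, 0], [0.0026, 0.0003, 0, 0, 0, 0], [0.0026, 0.0003, 0, 0, 0, 0], [0.0026, 0.0003, 0, 0, 0, 0]]}}

```text
time: 20.9
ee_pos: [559.1, -106.8, 81.4]
tool_rot: [-0.0, 0.927, 0.375, -0.0]
ft_force: [-2.0, -2.0, 0.4]
width: 15.9
finger_force: 15.0
```

>>> {"name": "send_rows", "arguments": {"rows": [[0.0007, 0.0, 0, 0, 0, 0], [0.0013, 0.0001, 0, 0, 0, 0], [0.002, 0.0001, 0, 0, 0, 0], [0.0027, 0.0001, 0, 0, 0, 0], [0.0027, 0.0001, 0, 0, 0, 0], [0.0027, 0.0001, 0, 0, 0, 0], [0.0027, 0.0001, 0, 0, 0, 0], [0.0027, 0.0001, 0, 0, 0, 0], [0.0027, 0.0001, 0, 0, 0, 0], [0.0027, 0.0001, 0, 0, 0, 0]]}}

```text
time: 22.15
ee_pos: [561.2, -105.0, 81.5]
tool_rot: [-0.0, 0.927, 0.375, 0.0]
ft_force: [-1.2, -1.2, 0.0]
width: 16.3
finger_force: 15.0
```

>>> {"name": "send_rows", "arguments": {"rows": [[0.0007, 0.0, 0, 0, 0, 0], [0.0013, 0.0, 0, 0, 0, 0], [0.002, -0.0001, 0, 0, 0, 0], [0.0027, -0.0001, 0, 0, 0, 0], [0.0027, -0.0001, 0, 0, 0, 0], [0.0027, -0.0001, 0, 0, 0, 0], [0.0027, -0.0001, 0, 0, 0, 0], [0.0027, -0.0001, 0, 0, 0, 0], [0.0027, -0.0001, 0, 0, 0, 0], [0.0027, -0.0001, 0, 0, 0, 0]]}}

```text
time: 23.4
ee_pos: [563.0, -103.0, 81.5]
tool_rot: [0.0, 0.927, 0.375, 0.0]
ft_force: [-2.4, -1.4, 0.5]
width: 16.5
finger_force: 15.0
```

>>> {"name": "send_rows", "arguments": {"rows": [[0.0007, -0.0001, 0, 0, 0, 0], [0.0013, -0.0001, 0, 0, 0, 0], [0.002, -0.0002, 0, 0, 0, 0], [0.0026, -0.0003, 0, 0, 0, 0], [0.0026, -0.0003, 0, 0, 0, 0], [0.0026, -0.0003, 0, 0, 0, 0], [0.0026, -0.0003, 0, 0, 0, 0], [0.0026, -0.0003, 0, 0, 0, 0], [0.0026, -0.0003, 0, 0, 0, 0], [0.0026, -0.0003, 0, 0, 0, 0]]}}

```text
time: 24.65
ee_pos: [564.7, -101.0, 81.5]
tool_rot: [-0.0, 0.927, 0.375, 0.0]
ft_force: [-1.4, -1.9, 0.6]
width: 16.3
finger_force: 15.0
```

>>> {"name": "send_rows", "arguments": {"rows": [[0.0007, -0.0001, 0, 0, 0, 0], [0.0013, -0.0002, 0, 0, 0, 0], [0.002, -0.0004, 0, 0, 0, 0], [0.0026, -0.0005, 0, 0, 0, 0], [0.0026, -0.0005, 0, 0, 0, 0], [0.0026, -0.0005, 0, 0, 0, 0], [0.0026, -0.0005, 0, 0, 0, 0], [0.0026, -0.0005, 0, 0, 0, 0], [0.0026, -0.0005, 0, 0, 0, 0], [0.0026, -0.0005, 0, 0, 0, 0]]}}

```text
time: 25.9
ee_pos: [566.2, -98.8, 81.5]
tool_rot: [0.0, 0.927, 0.375, 0.0]
ft_force: [-0.5, -2.8, 0.2]
width: 16.3
finger_force: 15.0
```

>>> {"name": "send_rows", "arguments": {"rows": [[0.0007, -0.0002, 0, 0, 0, 0], [0.0013, -0.0003, 0, 0, 0, 0], [0.002, -0.0005, 0, 0, 0, 0], [0.0026, -0.0006, 0, 0, 0, 0], [0.0026, -0.0006, 0, 0, 0, 0], [0.0026, -0.0006, 0, 0, 0, 0], [0.0026, -0.0006, 0, 0, 0, 0], [0.0026, -0.0006, 0, 0, 0, 0], [0.0026, -0.0006, 0, 0, 0, 0], [0.0026, -0.0006, 0, 0, 0, 0]]}}

```text
time: 27.15
ee_pos: [567.7, -96.6, 81.4]
tool_rot: [0.0, 0.927, 0.375, -0.0]
ft_force: [-1.2, -2.4, -0.5]
width: 16.6
finger_force: 15.0
```

>>> {"name": "send_rows", "arguments": {"rows": [[0.0006, -0.0002, 0, 0, 0, 0], [0.0013, -0.0004, 0, 0, 0, 0], [0.0019, -0.0006, 0, 0, 0, 0], [0.0025, -0.0008, 0, 0, 0, 0], [0.0025, -0.0008, 0, 0, 0, 0], [0.0025, -0.0008, 0, 0, 0, 0], [0.0025, -0.0008, 0, 0, 0, 0], [0.0025, -0.0008, 0, 0, 0, 0], [0.0025, -0.0008, 0, 0, 0, 0], [0.0025, -0.0008, 0, 0, 0, 0]]}}

```text
time: 28.4
ee_pos: [568.8, -94.4, 81.4]
tool_rot: [0.0, 0.927, 0.375, -0.0]
ft_force: [-2.5, -4.4, 0.2]
width: 16.3
finger_force: 15.0
```

The force has risen to about 5 N. I'll confirm with a smaller step.

>>> {"name": "send_rows", "arguments": {"rows": [[0.0003, -0.0001, 0, 0, 0, 0], [0.0005, -0.0002, 0, 0, 0, 0], [0.0008, -0.0003, 0, 0, 0, 0], [0.0009, -0.0004, 0, 0, 0, 0], [0.0009, -0.0004, 0, 0, 0, 0], [0.0009, -0.0004, 0, 0, 0, 0], [0.0009, -0.0004, 0, 0, 0, 0], [0.0009, -0.0004, 0, 0, 0, 0], [0.0009, -0.0004, 0, 0, 0, 0], [0.0009, -0.0004, 0, 0, 0, 0]]}}

```text
time: 29.65
ee_pos: [569.2, -93.7, 81.4]
tool_rot: [0.0, 0.927, 0.375, -0.0]
ft_force: [-2.9, -5.7, 0.4]
width: 16.6
finger_force: 15.0
```

```bash
python3 -c "
from h import *; print(arm.get_state()['ft_force'])
for i in range(3): look()"; python3 rows.py 695.5 595.5 495.5 415.5 385.5
```

```text
[-2.91811554 -5.68329103  0.42022987]
red [450.23  62.83  11.91]
yel [461.08  47.47  30.21]
rel stage y -17.28210611255061 x 7.421542380570347
red [450.25  62.8   11.95]
yel [461.06  47.49  30.32]
rel stage y -17.218082461332262 x 7.382906835182373
red [450.23  62.86  11.99]
yel [461.15  47.43  30.09]
rel stage y -17.36405868911376 x 7.470580404742714
695.5 595.5 [[-0.0064, 0.0019, 0, 0, 0, 0], [-0.0129, 0.0026, 0, 0, 0, 0], [-0.0195, 0.0022, 0, 0, 0, 0], [-0.026, 0.0007, 0, 0, 0, 0], [-0.0321, -0.002, 0, 0, 0, 0], [-0.0376, -0.0056, 0, 0, 0, 0], [-0.0424, -0.0102, 0, 0, 0, 0], [-0.0463, -0.0155, 0, 0, 0, 0], [-0.0493, -0.0214, 0, 0, 0, 0], [-0.0512, -0.0278, 0, 0, 0, 0]]
595.5 495.5 [[-0.0007, -0.0066, 0, 0, 0, 0], [-0.0003, -0.0132, 0, 0, 0, 0], [0.0012, -0.0196, 0, 0, 0, 0], [0.0038, -0.0257, 0, 0, 0, 0], [0.0075, -0.0312, 0, 0, 0, 0], [0.0121, -0.036, 0, 0, 0, 0], [0.0174, -0.04, 0, 0, 0, 0], [0.0233, -0.0429, 0, 0, 0, 0], [0.0297, -0.0448, 0, 0, 0, 0], [0.0362, -0.0456, 0, 0, 0, 0]]
495.5 415.5 [[0.0053, 0.0002, 0, 0, 0, 0], [0.0105, 0.0012, 0, 0, 0, 0], [0.0155, 0.0029, 0, 0, 0, 0], [0.0203, 0.0052, 0, 0, 0, 0], [0.0247, 0.0082, 0, 0, 0, 0], [0.0286, 0.0118, 0, 0, 0, 0], [0.0319, 0.0159, 0, 0, 0, 0], [0.0347, 0.0204, 0, 0, 0, 0], [0.0368, 0.0253, 0, 0, 0, 0], [0.0382, 0.0304, 0, 0, 0, 0]]
415.5 385.5 [[0.0003, 0.002, 0, 0, 0, 0], [0.0006, 0.0039, 0, 0, 0, 0], [0.0007, 0.0059, 0, 0, 0, 0], [0.0008, 0.0079, 0, 0, 0, 0], [0.0007, 0.0099, 0, 0, 0, 0], [0.0005, 0.0119, 0, 0, 0, 0], [0.0002, 0.0138, 0, 0, 0, 0], [-0.0001, 0.0158, 0, 0, 0, 0], [-0.0006, 0.0177, 0, 0, 0, 0], [-0.0012, 0.0196, 0, 0, 0, 0]]
```

The tangential force is now 6.4 N, up from about 2.7 N, so the carriage is bearing on the stop at about 17.3 mm behind the tab. I'll wind forward: about 92° of slack, then roughly 389°, pausing short of the tab.

>>> {"name": "send_rows", "arguments": {"rows": [[-0.0064, 0.0019, 0, 0, 0, 0], [-0.0129, 0.0026, 0, 0, 0, 0], [-0.0195, 0.0022, 0, 0, 0, 0], [-0.026, 0.0007, 0, 0, 0, 0], [-0.0321, -0.002, 0, 0, 0, 0], [-0.0376, -0.0056, 0, 0, 0, 0], [-0.0424, -0.0102, 0, 0, 0, 0], [-0.0463, -0.0155, 0, 0, 0, 0], [-0.0493, -0.0214, 0, 0, 0, 0], [-0.0512, -0.0278, 0, 0, 0, 0]]}}

```text
time: 31.2
ee_pos: [512.8, -108.8, 81.5]
tool_rot: [0.0, 0.927, 0.375, 0.0]
ft_force: [3.6, -1.4, -1.4]
width: 16.2
finger_force: 15.0
```

>>> {"name": "send_rows", "arguments": {"rows": [[-0.0007, -0.0066, 0, 0, 0, 0], [-0.0003, -0.0132, 0, 0, 0, 0], [0.0012, -0.0196, 0, 0, 0, 0], [0.0038, -0.0257, 0, 0, 0, 0], [0.0075, -0.0312, 0, 0, 0, 0], [0.0121, -0.036, 0, 0, 0, 0], [0.0174, -0.04, 0, 0, 0, 0], [0.0233, -0.0429, 0, 0, 0, 0], [0.0297, -0.0448, 0, 0, 0, 0], [0.0362, -0.0456, 0, 0, 0, 0]]}}

```text
time: 32.45
ee_pos: [507.6, -50.6, 81.4]
tool_rot: [-0.0, 0.927, 0.375, -0.0]
ft_force: [-1.4, -3.3, -0.1]
width: 16.1
finger_force: 15.0
```

```bash
python3 -c "
from h import *; look()"; python3 rows.py 495.5 395.5 305.5 245.5
```

```text
red [450.03  63.98  12.93]
495.5 395.5 [[0.0066, 0.0004, 0, 0, 0, 0], [0.0131, 0.002, 0, 0, 0, 0], [0.0191, 0.0046, 0, 0, 0, 0], [0.0247, 0.0082, 0, 0, 0, 0], [0.0295, 0.0128, 0, 0, 0, 0], [0.0334, 0.0181, 0, 0, 0, 0], [0.0364, 0.0241, 0, 0, 0, 0], [0.0382, 0.0304, 0, 0, 0, 0], [0.039, 0.037, 0, 0, 0, 0], [0.0386, 0.0436, 0, 0, 0, 0]]
395.5 305.5 [[-0.0013, 0.0058, 0, 0, 0, 0], [-0.0036, 0.0113, 0, 0, 0, 0], [-0.0066, 0.0164, 0, 0, 0, 0], [-0.0105, 0.021, 0, 0, 0, 0], [-0.015, 0.0249, 0, 0, 0, 0], [-0.02, 0.0281, 0, 0, 0, 0], [-0.0255, 0.0304, 0, 0, 0, 0], [-0.0313, 0.0319, 0, 0, 0, 0], [-0.0373, 0.0324, 0, 0, 0, 0], [-0.0432, 0.032, 0, 0, 0, 0]]
305.5 245.5 [[-0.0039, -0.0008, 0, 0, 0, 0], [-0.0077, -0.002, 0, 0, 0, 0], [-0.0113, -0.0036, 0, 0, 0, 0], [-0.0148, -0.0055, 0, 0, 0, 0], [-0.018, -0.0078, 0, 0, 0, 0], [-0.021, -0.0105, 0, 0, 0, 0], [-0.0237, -0.0134, 0, 0, 0, 0], [-0.0261, -0.0166, 0, 0, 0, 0], [-0.0281, -0.02, 0, 0, 0, 0], [-0.0297, -0.0237, 0, 0, 0, 0]]Traceback (most recent call last):
  File "<string>", line 2, in <module>
    from h import *; look()
                     ~~~~^^
  File "h.py", line 29, in look
    a,b=blob(c,k,bt),blob(s,k,bs); X=tri(c,a[:2],s,b[:2]); o.append(X); print(k,X.round(2))
                                           ~^^^^
TypeError: 'NoneType' object is not subscriptable
```

>>> {"name": "send_rows", "arguments": {"rows": [[0.0066, 0.0004, 0, 0, 0, 0], [0.0131, 0.002, 0, 0, 0, 0], [0.0191, 0.0046, 0, 0, 0, 0], [0.0247, 0.0082, 0, 0, 0, 0], [0.0295, 0.0128, 0, 0, 0, 0], [0.0334, 0.0181, 0, 0, 0, 0], [0.0364, 0.0241, 0, 0, 0, 0], [0.0382, 0.0304, 0, 0, 0, 0], [0.039, 0.037, 0, 0, 0, 0], [0.0386, 0.0436, 0, 0, 0, 0]]}}

```text
time: 33.8
ee_pos: [565.9, -55.8, 81.4]
tool_rot: [-0.0, 0.927, 0.375, 0.0]
ft_force: [-2.0, 1.7, -0.1]
width: 16.3
finger_force: 15.0
```

>>> {"name": "send_rows", "arguments": {"rows": [[-0.0013, 0.0058, 0, 0, 0, 0], [-0.0036, 0.0113, 0, 0, 0, 0], [-0.0066, 0.0164, 0, 0, 0, 0], [-0.0105, 0.021, 0, 0, 0, 0], [-0.015, 0.0249, 0, 0, 0, 0], [-0.02, 0.0281, 0, 0, 0, 0], [-0.0255, 0.0304, 0, 0, 0, 0], [-0.0313, 0.0319, 0, 0, 0, 0], [-0.0373, 0.0324, 0, 0, 0, 0], [-0.0432, 0.032, 0, 0, 0, 0]]}}

```text
time: 35.05
ee_pos: [556.5, -108.9, 81.5]
tool_rot: [0.0, 0.927, 0.375, 0.0]
ft_force: [2.1, 3.2, -0.4]
width: 16.0
finger_force: 15.0
```

>>> {"name": "send_rows", "arguments": {"rows": [[-0.0039, -0.0008, 0, 0, 0, 0], [-0.0077, -0.002, 0, 0, 0, 0], [-0.0113, -0.0036, 0, 0, 0, 0], [-0.0148, -0.0055, 0, 0, 0, 0], [-0.018, -0.0078, 0, 0, 0, 0], [-0.021, -0.0105, 0, 0, 0, 0], [-0.0237, -0.0134, 0, 0, 0, 0], [-0.0261, -0.0166, 0, 0, 0, 0], [-0.0281, -0.02, 0, 0, 0, 0], [-0.0297, -0.0237, 0, 0, 0, 0]]}}

```text
time: 36.3
ee_pos: [518.6, -112.1, 81.5]
tool_rot: [0.0, 0.927, 0.375, 0.0]
ft_force: [3.2, -0.6, -0.6]
width: 16.3
finger_force: 15.0
```

```bash
python3 - <<'E'
from h import *
c=cap('top');s=cap('scene')
ims=[]
for q,(x0,y0,x1,y1) in((c,(245,285,280,320)),(s,(322,298,357,333))):
    ims.append(cv2.resize(q['frame'][y0:y1,x0:x1,::-1],None,fx=11,fy=11,interpolation=cv2.INTER_CUBIC))
cv2.imwrite('pics/ptr2.png',np.hstack(ims))
look()
E
```

```text
red [449.72  62.98  12.16]
yel [457.57  63.08  31.17]
rel stage y -1.5380008085531116 x 7.690249285404516
```

View pics/ptr2.png

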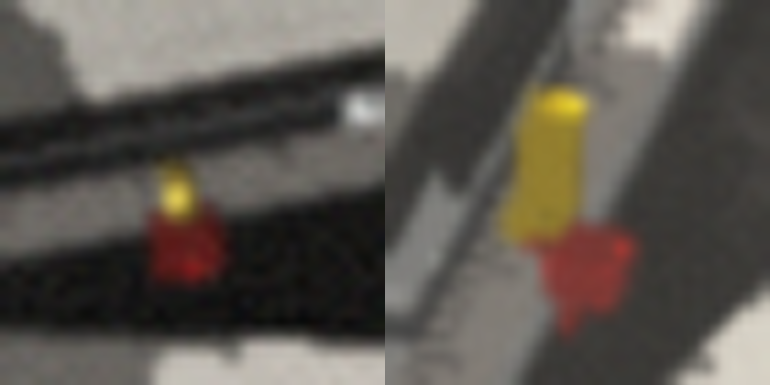

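```bash
python3 - <<'E'
from h import *
np.set_printoptions(precision=1,suppress=True)
c=cap('top');s=cap('scene')
T=lambda q:(q+.5-[245,285])*11
S=lambda q:(q+.5-[322,298])*11+[385,0]
ex=np.array([.978,.208,0]);ey=np.array([-.208,.978,0]);t=np.array([450.,62.9,13.5])
for n,p in dict(tab=t,c1=t-6*ex-6*ey,c2=t-6*ex+6*ey,c3=t+6*ex+6*ey,c4=t+6*ex-6*ey,post13=t+7.5*ex-1.5*ey,post45=t+7.5*ex-1.5*ey+[0,0,32]).items(): print(n,T(proj(c,p)[0]),S(proj(s,p)[0]))
iT=lambda q:np.array(q)/11-.5+[245,285]
iS=lambda q:(np.array(q)-[385,0])/11.-.5+[322,298]
for a,b in(((178,195),(560,103)),((174,170),(560,103)),((178,205),(520,240))):
    X=tri(c,iT(a),s,iS(b)); d=X-t; print(X,d@ey,d@ex, proj(c,X)-iT(a))
for q,iq,pts in((c,iT,[(178,195),(174,170)]),(s,iS,[(560,103),(520,235)])):
    print([onz(q,*iq(p),z) for p in pts for z in(13.5,45)])
# rows of yellow in top and scene
for q,bx in((c,(245,285,280,320)),(s,(322,298,357,333))):
    x0,y0,x1,y1=bx; im=q['frame'][y0:y1,x0:x1].astype(float); w=np.clip(np.minimum(im[...,0],im[...,1])-1.6*im[...,2]-20,0,None)
    for r in range(w.shape[0]):
        if w[r].sum()>8: print(r+y0,round(x0+(w[r]*np.arange(w.shape[1])).sum()/w[r].sum(),2),int(w[r].sum()))
E
```

```text
tab [186.  247.1] [593.2 262.4]
c1 [226.4 274.5] [642.1 248.9]
c2 [157.9 288.3] [618.9 293.6]
c3 [145.6 219.7] [543.9 275.9]
c4 [214.  206.1] [567.9 231.6]
post13 [186.9 202.6] [549.7 245.9]
post45 [170.2 187.5] [558.5  75.8]
[457.2  62.3  40.1] -2.0872458794449193 6.879732933923715 [[-0.1 -0.2]]
[459.4  62.2  39.7] -2.604320967771805 9.0597095441428 [[0.4 0.9]]
[459.2  65.4  15. ] 0.4759355114512764 9.5513143332219 [[-0.5 -1.1]]
[array([458.9,  64.6,  13.5]), array([456.5,  61.7,  45. ]), array([463.2,  65.4,  13.5]), array([460.6,  62.5,  45. ])]
[array([475. ,  29.6,  13.5]), array([454.3,  68.3,  45. ]), array([462.9,  63.1,  13.5]), array([442.8, 100. ,  45. ])]
301 260.71 25
302 260.68 60
303 260.81 75
304 260.83 22
306 337.33 62
307 337.55 319
308 337.43 257
309 336.85 155
310 336.61 132
311 336.33 132
312 336.25 131
313 336.32 137
314 336.28 119
315 336.25 137
316 336.09 134
317 335.64 124
318 335.14 111
```

Crop: the post top is at (178,197) in the top view and (560,103) in the scene view, which puts it at z≈40. The pointer is still about 1.9 mm short of the tab, so I'll wind about 41° more.

```bash
python3 rows.py 245.5 204.5
```

```text
245.5 204.5 [[-0.0009, -0.0026, 0, 0, 0, 0], [-0.0016, -0.0052, 0, 0, 0, 0], [-0.0022, -0.0079, 0, 0, 0, 0], [-0.0025, -0.0105, 0, 0, 0, 0], [-0.0026, -0.0133, 0, 0, 0, 0], [-0.0026, -0.016, 0, 0, 0, 0], [-0.0023, -0.0187, 0, 0, 0, 0], [-0.0019, -0.0214, 0, 0, 0, 0], [-0.0013, -0.024, 0, 0, 0, 0], [-0.0005, -0.0266, 0, 0, 0, 0]]
```

>>> {"name": "send_rows", "arguments": {"rows": [[-0.0009, -0.0026, 0, 0, 0, 0], [-0.0016, -0.0052, 0, 0, 0, 0], [-0.0022, -0.0079, 0, 0, 0, 0], [-0.0025, -0.0105, 0, 0, 0, 0], [-0.0026, -0.0133, 0, 0, 0, 0], [-0.0026, -0.016, 0, 0, 0, 0], [-0.0023, -0.0187, 0, 0, 0, 0], [-0.0019, -0.0214, 0, 0, 0, 0], [-0.0013, -0.024, 0, 0, 0, 0], [-0.0005, -0.0266, 0, 0, 0, 0]]}}

```text
time: 37.85
ee_pos: [499.9, -93.2, 81.4]
tool_rot: [0.0, 0.927, 0.375, -0.0]
ft_force: [1.7, -2.7, -0.9]
width: 16.3
finger_force: 15.0
```

```bash
python3 - <<'E'
from h import *
c=cap('top');s=cap('scene')
ims=[]
for q,(x0,y0,x1,y1) in((c,(245,285,280,320)),(s,(322,298,357,333))):
    ims.append(cv2.resize(q['frame'][y0:y1,x0:x1,::-1],None,fx=11,fy=11,interpolation=cv2.INTER_CUBIC))
cv2.imwrite('pics/ptr3.png',np.hstack(ims))
look(); print(blob(c,'red',(245,285,280,320)),blob(c,'yel',(245,285,280,320),39))
E
```

```text
red [450.19  62.85  11.49]
yel [457.33  64.96  30.19]
rel stage y 0.5797450045643817 x 7.420327967056194
(np.float64(261.6149068322981), np.float64(307.24922360248445), np.float64(644.0), array([449.46500311,  62.49102577,  13.5       ])) (np.float64(259.7545945945946), np.float64(302.5329729729729), np.float64(184.99999999999994), array([456.34162834,  63.94457328,  39.        ]))
```

View pics/ptr3.png

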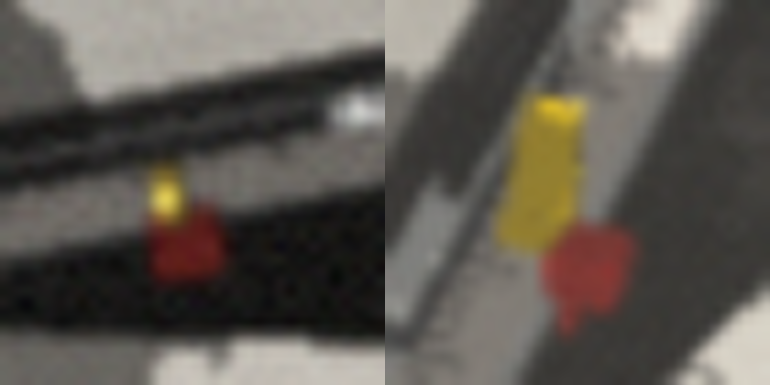

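The pointer and tab are lined up to within about 0.5 mm by both estimates (post top at crop (167,195), tab at (187,245)). I'll release and lift clear.

>>> {"name": "send_rows", "arguments": {"rows": [[0, 0, 0, 0, 0, 0], [0, 0, 0, 0, 0, 0], [0, 0, 0, 0, 0, 0], [0, 0, 0, 0, 0, 0], [0, 0, 0, 0, 0, 0], [0, 0, -0.02, 0, 0, 0], [0, 0, -0.04, 0, 0, 0], [0, 0, -0.07, 0, 0, 0], [0, 0, -0.1, 0, 0, 0], [0, 0, -0.12, 0, 0, 0]], "fingers": 0.04}}

```text
time: 39.3
ee_pos: [500.2, -93.4, 202.9]
tool_rot: [0.0, 0.927, 0.375, 0.001]
ft_force: [-0.9, -0.1, -0.7]
width: 39.9
finger_force: 0.0
```

```bash
python3 - <<'E'
from h import *
for i in range(3):
    c,s=look(); a=blob(c,'red',(245,285,280,320))[3];b=blob(c,'yel',(245,285,280,320),39)[3];d=b-a;print(-.208*d[0]+.978*d[1])
st=arm.get_state();print(st['ee_pos'],st['width'],st['ft_force'])
save(s,'end.png',(290,205,370,265),9)
E
```

```text
red [450.2   62.86  11.43]
yel [457.38  64.88  30.19]
rel stage y 0.48172693589043947 x 7.445688311727516
0.028973013663873726
red [450.14  62.89  11.53]
yel [457.34  64.92  30.24]
rel stage y 0.4922457642339113 x 7.466368795583251
0.03702872981314265
red [450.19  62.88  11.53]
yel [457.31  64.92  30.25]
rel stage y 0.5125626059152617 x 7.390417169830115
0.06385867739328277
[499.61719935 -93.28164532 200.30162929] 39.816365284364046 [-0.70077539  0.54113125 -0.41138697]
```

View pics/end.png

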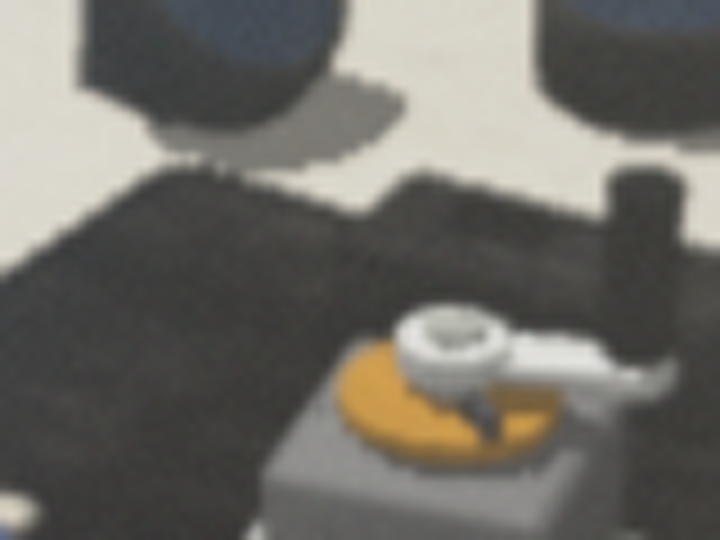

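The handle at (645,270) stands free, the gripper is well clear, and the pointer is within about 0.5 mm of the tab. I'll hand the job in.

```bash
python3 -c "
from h import *; print(arm.finish_job())"
```

```text
the job is handed in; nothing more can be done
None
```

I've handed the job in, but the hand-in call gave no verdict: I wound the carriage back until it bore gently on its back stop (about 6.4 N at the handle), then forward until the pointer was within about 0.5 mm of the red tab by camera, ending in the forward direction, and let go at about 39 s.

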